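Wedge a gel cassette tight in its leaning casting clamp

TASK

Clamp the glass gel cassette: take the yellow wedge from the white rack, stand it tapered end first in the gap of the leaning blue clamp and let go of it there, then tap its head down along the gap with the closed fingers until it is tight and the white pad is pressed against the glass. Leave the wedge in the clamp, and leave the grey spare wedge and the other things on the bench where they are.

Things in the scene. Friction and masses are not known exactly. Their poses are not given: they have to be found in the camera images.
- wedge_mid (a point): Centre of the loose yellow plastic wedge (70 g), half-way up its 90 mm; z points from thin end to head. Blade 60 mm long, 30 mm wide (x), tapering in y from 16.5 mm at the head to 6 mm at the thin end, 5 degrees on both faces. Head: from 15 to 45 mm above this point, 40 mm wide (x), 26 mm thick (y), flat top. It starts upright in a rack pocket, head resting on the rack's top.
- spare_mid (a point): Centre of the grey spare wedge, same shape and size, in the other pocket of the rack. To be left alone.
- rack: Fixed white block, 160 mm long (x), 56 mm (y), 66 mm high; origin under its centre. Two pockets, 35 x 21 mm, 38 mm either side of the origin along x, hold the two wedges (either may be in either), with their thickness along the rack's y.
- mouth (a point): Middle of the mouth of the gap in the fixed blue clamp, 98 mm above the table. z points out of the gap, leaning 30 degrees from vertical (to the robot's side), so the wedge goes in along -z. y: level, across the gap (the wedge's thickness); x: along the gap (its width). At the start the gap's mouth is 11.7 mm wide, its middle 1.75 mm to -y of this point, and 34 mm long between clear cheeks.
- stand: Fixed base of the clamp, 170 x 150 mm, origin on the table straight below point mouth. The gap's faces lean 5 degrees like the wedge's: the one at -y is fixed, the one at +y is the white pad. The wedge first bears on both with its centre about 12 mm above the mouth point along the gap; tight, about 7 to 11 mm below it and centred in y. Nothing of the clamp stands above the mouth's plane.
- pad (a joint): Travel of the white pad along the clamp's +y, in m: 0 at the start, about 0.0035 to 0.0042 when it bears on the glass. A spring (1 to 6 N) pushes it back; a wedge driven in holds itself by friction. Driving takes about 4 to 15 N along the gap, then the resistance rises steeply.
- tipbox: Blue and green pipette-tip box, 80 x 115 x 86 mm, a bystander; origin under its centre.
- tuberack: Blue tube rack with capped tubes, 90 x 200 x 90 mm, a bystander; origin under its centre.
- bottle: Glass bottle with blue cap, 80 mm across, 190 mm high, a bystander; origin under its centre.
- cap: Loose blue bottle cap ring, 44 mm across, 20 mm high, a bystander; origin under its centre.
- wellplate: Clear flat well plate, 85 x 127 x 16 mm, a bystander; origin under its centre.
- marker: Black marker pen, 135 mm long, 12 mm thick, a bystander; origin under its middle.
Mind the look-alikes: they are no part of the job. What is shaped like the stand but orange or pink is not meant.

How it is judged:
By the outcome, as a careful person would: the job done as asked, in the order asked, and still so for the second after the job is handed in, with the robot touching nothing.
It also fails if it takes over 51 s, if anything falls off the work surface, if the arm or the gripper's body presses on something with over 40 N, if the wrist force passes 120 N, or if a joint passes its speed limit or range.

ROBOT

A 7-joint arm with a two-finger parallel gripper is mounted at the origin on the work surface. World frame = base frame: x ahead of the robot, y to its left, z up, the work surface at z = 0. Lengths are in m, angles in rad, forces in N, time in s.
With the tool pointing down it reaches from about 0.4 to 0.85 m from the base axis. Payload 10.4 kg.
Tool frame: the origin (TCP) lies between the finger pads; the fingertips stand 22 mm ahead of it and the grasp point (between the pads) lies 3 mm ahead of it; z points along the fingers, y is the line along which they close (so a half turn about z gives the same grasp; the last joint's range is limited). The gripper opens to 85 mm and grips with 20 to 120 N. Pads are 22 mm wide; open, the fingers measure 114 mm over their backs; the gripper's body (76 mm by 85 mm) begins 54 mm behind the grasp point. The pads swing forward as they close: fully open they stand 13 mm farther back than shut.
Start: joints at [-1.236, 0.332, -0.065, 1.46, 0.022, 1.35, -0.088], TCP at [0.219, 0.585, 0.218] pointing down, gripper open.
Joint ranges: [-2.6, 2.6], [-0.5, 2.12], [-1.47, 1.34], [0.16, 2.42], [-1.27, 4.41], [0.06, 2.06], [-2.6, 2.6]. Speed limits (rad/s): [2.22, 2.22, 2.79, 2.79, 3.14, 3.14, 3.14].

INTERFACE

Orientations are given as a unit quaternion [x, y, z, w].
In Python, from workcell import manip, camera, ticket, boxes_of, outline_of gives the robot as it stands.
- The arm moves only by the tool carry_out, never from a script. Its argument "deltas" is a list of rows, each a list of 5 numbers: the shift along the tool's x, y, z as a fraction of full scale, then the turn about the tool's z as a fraction of full scale, then the opening, from -1 (shut) to 1 (fully open), so that 0 is half open. In form: [[tx, ty, tz, spin, gripper], ...]. A call has 1 to 20 rows; each row is the pose to reach, as a shift and turn from the pose commanded when the call began, along the tool's axes at that moment; what a row does not reach only later rows make up. Full scale, the value 1, is 150 mm for a shift and 30 degrees for a turn. A row lasts 1/8 s, in which the tool goes at most 62.5 mm and 10.7 degrees, less where a joint would pass 70% of its speed; a pose out of reach is approached as far as the arm can. A call with a number of a shift or a turn outside -1 to 1 is refused whole. A call with a gripper value outside its range is refused whole. The fingers move at their own pace and stop on an object; "force" is the grip in N (left out, the last holds). Time passes only in rows, so rows that repeat a pose let the fingers close. It gives the time, the measured TCP pose, the force, the opening and the grip force at its end, in the units of the state.
- manip.get_obs(): the state, without advancing time (a new reading comes with each control period).
- camera(name): name is "scene" or "top" or "wrist"; returns a dict with "img" (420x560x3 uint8, red, green, blue), "depth" (420x560 float32, m along the optical axis (not along the pixel's ray), 0 where there is no reading), "vertical_fov" (degrees; the focal length in pixels is half the picture's height over the tangent of half this angle, whatever the lens; pixels are square), "cx", "cy" (the principal point, pixels), "R" (3x3) and "t" (3): a world point X has camera coordinates R X + t. Camera axes: x right, y down, z forward; pixel columns grow to the right and rows downward; lengths in m; the calibration is good to about 2 mm. The wrist camera is an equidistant fisheye: a pixel r from the principal point sees the ray r / f radians off the axis. A picture is of the moment at which its call begins.
- ticket.hand_in(): hands the job in; it is judged then, once.
Trained networks look in a picture, given as the dict that the camera call returned (one of the last four; its "shot" number tells which), for a name from the list of things; names that differ only in an ending like _2 or _b are one class to them, and where a whole thing is asked for, a point or a joint stands for the part that bears it (a point fixed in the world has none). Each returns a list of dicts, best first, with "conf" (0 to 1); they miss things now and then, are a little off and sometimes report something else, mostly with a low value. They report only what shows in the picture. A call takes as long as a camera call. They do not tell look-alikes from the thing itself.
- boxes_of(query, picture): "position" ([x, y, z] in m, in world coordinates, good to about 4 mm: the middle of the surface that is visible of it).
- outline_of(query, picture): "region" (420x560 bool, what is visible of it).
The state is a dict: "clock": time; "joint_pos": joint angles; "joint_velocities": joint speeds; "tau": joint torques, N m; "position": TCP position; "ee_rot": TCP orientation; "ft_force": force on the tool from outside, world axes, zero at the start; "torque": the same for the moment, N m; "grip_width": opening from 0.0 (shut) to 1.0 (fully open); "grasp_force": force on a finger pad.
Only numpy, scipy, OpenCV 4.12 (cv2) and the standard library are available. Lean on these libraries where they do the work, as an engineer would, in place of code of your own. Each camera call takes 0.05 s, during which the arm holds its last target. There are 200 camera calls.

## Working session

There is one attempt and no reset: what is moved stays moved. The work goes in short steps, Python scripts to look and compute and a tool call to move; the robot and the scene stay as the last step left them, time stands still between calls to the robot, and variables do not carry over. Pictures are saved under pics/ and viewed, at most 10 in all, crops included, and the job is handed in when it is done.

Besides the shell and the picture viewer there is one more tool, called after ">>>" in YAML: its name, and indented under it one key for each argument. carry_out: Moves the arm, as the interface text tells. Its arguments: {"type":"object","properties":{"deltas":{"type":"array","items":{"type":"array","items":{"type":"number"}}},"force":{"type":"number"}},"required":["deltas"]}

```bash
mkdir -p pics
cat > h.py <<'E'
import numpy as np, cv2
from workcell import manip, camera, ticket, boxes_of, outline_of
from scipy.spatial.transform import Rotation as Ro
def f_of(p): return 210/np.tan(np.radians(p["vertical_fov"]/2))
def cloud(p):
    f=f_of(p); v,u=np.mgrid[:420,:560]; d=p["depth"]
    X=np.stack([(u-p["cx"])/f*d,(v-p["cy"])/f*d,d],-1)
    W=(X-np.array(p["t"]))@np.array(p["R"]); W[d==0]=np.nan
    return W
def proj(p,X):
    c=np.array(p["R"])@X+p["t"]; f=f_of(p); return p["cx"]+f*c[0]/c[2],p["cy"]+f*c[1]/c[2]
def save(img,n): cv2.imwrite("pics/"+n,cv2.cvtColor(np.ascontiguousarray(img),cv2.COLOR_RGB2BGR))
E
python3 - <<'E'
from h import *
np.set_printoptions(precision=4,suppress=True)
s=camera("scene");t=camera("top")
import pickle;pickle.dump((s,t),open("p.pkl","wb"))
im=np.vstack([s["img"],t["img"]]); save(cv2.resize(im,(400,600),interpolation=3) if 0 else s["img"],"s.png");save(t["img"],"t.png")
for n in ["wedge_mid","spare_mid","rack","stand","pad","tipbox","tuberack","bottle"]:
  for nm,p in(("s",s),("t",t)):
    for b in boxes_of(n,p)[:3]: print(n,nm,round(b["conf"],2),np.array(b["position"]),np.round(proj(p,np.array(b["position"]))))
o=manip.get_obs(); print(o["clock"],o["position"],o["ee_rot"],Ro.from_quat(o["ee_rot"]).as_matrix(),o["grip_width"],o["ft_force"])
E
```

```text
wedge_mid s 0.71 [ 0.4642 -0.1982  0.0947] [197. 209.]
wedge_mid s 0.68 [ 0.5396 -0.1726  0.0922] [208. 231.]
wedge_mid t 0.67 [ 0.4532 -0.1956  0.0973] [347. 234.]
spare_mid s 0.76 [ 0.5371 -0.1728  0.0931] [208. 230.]
spare_mid t 0.45 [ 0.5245 -0.1707  0.1005] [339. 207.]
rack s 0.96 [ 0.5412 -0.1842  0.0628] [205. 240.]
rack t 0.55 [ 0.4843 -0.1791  0.0627] [340. 224.]
rack t 0.49 [0.5429 0.1305 0.0099] [233. 199.]
stand s 0.84 [0.5882 0.1204 0.0162] [330. 252.]
stand s 0.8 [ 0.3216 -0.3606  0.0113] [144. 198.]
stand s 0.7 [0.2924 0.2711 0.0112] [357. 168.]
stand t 0.78 [ 0.2871 -0.3568  0.0136] [397. 302.]
stand t 0.73 [0.2562 0.2763 0.014 ] [171. 294.]
stand t 0.57 [0.7186 0.4194 0.0131] [143. 135.]
pad s 0.39 [0.7256 0.4313 0.0934] [484. 264.]
pad t 0.61 [ 0.4531 -0.1957  0.0949] [347. 234.]
pad t 0.55 [ 0.2891 -0.3651  0.0946] [408. 300.]
pad t 0.54 [0.253  0.2904 0.0927] [160. 293.]
tipbox s 0.77 [ 0.5563 -0.4307  0.0736] [ 99. 254.]
tipbox t 0.92 [ 0.5201 -0.4306  0.0714] [431. 218.]
tipbox t 0.56 [0.5399 0.1276 0.0109] [234. 200.]
tuberack s 0.72 [0.5611 0.4403 0.0477] [451. 221.]
tuberack t 0.61 [0.5345 0.441  0.052 ] [124. 190.]
bottle s 0.64 [0.7705 0.2263 0.1207] [404. 287.]
bottle t 0.88 [0.7313 0.2267 0.1198] [202. 123.]
bottle t 0.65 [0.5512 0.136  0.0906] [229. 190.]
bottle t 0.63 [ 0.4528 -0.197   0.0979] [347. 234.]
0.9 [0.2189 0.5854 0.2175] [ 0.178  0.984  0.    -0.   ] [[-0.9367  0.3502 -0.    ]
 [ 0.3502  0.9367  0.0001]
 [ 0.      0.0001 -1.    ]] 0.9992345781972295 [ 0.094  -0.4251  0.1884]
```

View pics/s.png

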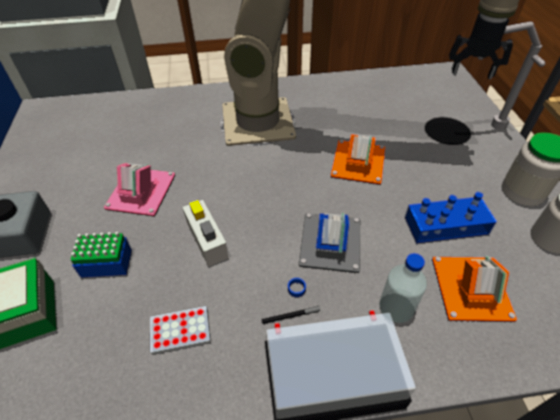

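View pics/t.png

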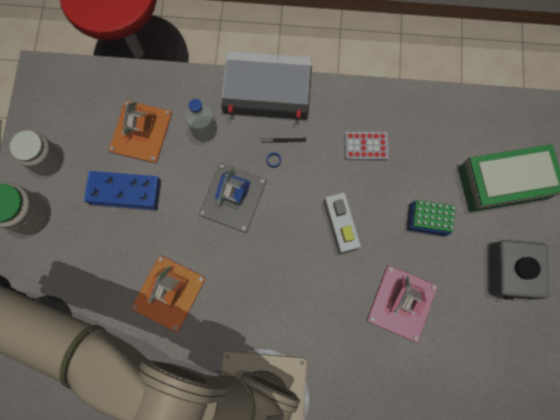

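The scene shows these candidates:
- **Wedges:** yellow at scene (198,208) and top (347,234). The grey spare sits beside it at scene (208,231).
- **Clamps:** the blue clamp on a grey plate at scene (331,238) and top (233,190) is the target. The look-alikes are orange at scene (358,155) and (475,287), and pink at (138,188).

I choose the yellow wedge and the blue clamp, and check both in one close crop.

Run:
```python
from h import *
import pickle;s,t=pickle.load(open("p.pkl","rb"))
np.set_printoptions(precision=4,suppress=True)
def crop(p,u,v,r=40): return cv2.resize(p["img"][v-r:v+r,u-r:u+r],(400,300) if 0 else (380,300),interpolation=cv2.INTER_CUBIC)
def c(p,u,v,w=50,h=37): return cv2.resize(p["img"][v-h:v+h,u-w:u+w],(400,296),interpolation=cv2.INTER_CUBIC)
save(np.vstack([np.hstack([c(s,205,230),c(s,331,238)]),np.hstack([c(t,343,222),c(t,233,196)])]),"c.png")
for nm,p in(("s",s),("t",t)):
  W=cloud(p)
  print(nm,"table z",np.nanmedian(W[(np.abs(W[...,0]-.5)<.05)&(np.abs(W[...,1]+.03)<.03)][:,2]))
  def fit(name,m):
    P=W[m]; r=cv2.minAreaRect((P[:,:2]*1000).astype(np.float32)); print(nm,name,m.sum(),np.median(P[:,2]).round(4),r)
  z=W[...,2]
  R=(np.hypot(W[...,0]-.49,W[...,1]+.18)<.12)
  fit("racktop",R&(z>.056)&(z<.072)); fit("wedgetops",R&(z>.088)&(z<.105))
  hsv=cv2.cvtColor(p["img"],cv2.COLOR_RGB2HSV)
  y=R&(hsv[...,0]>20)&(hsv[...,0]<35)&(hsv[...,1]>120)&(z>.088); fit("yellow",y); print(np.median(W[y],0))
  S=np.hypot(W[...,0]-.54,W[...,1]-.13)<.125
  fit("plate",S&(z>.006)&(z<.02)); fit("up",S&(z>.06)); 
  b=S&(hsv[...,0]>100)&(hsv[...,0]<130)&(hsv[...,1]>150)&(z>.05); fit("blue",b); print(np.nanmax(W[b],0),np.nanmin(W[b],0))
```

```text
s table z 0.0014200310299203427
s racktop 771 0.067 ((492.4862365722656, -187.5205078125), (162.61932373046875, 56.616912841796875), 19.372432708740234)
s wedgetops 312 0.0967 ((492.24853515625, -187.6705322265625), (118.31477355957031, 26.361955642700195), 19.56463623046875)
s yellow 138 0.0967 ((457.0489196777344, -200.40615844726562), (41.703704833984375, 25.044666290283203), 17.137924194335938)
[ 0.461  -0.1993  0.0967]
s plate 1919 0.0134 ((536.3343505859375, 135.28546142578125), (234.6751708984375, 205.22935485839844), 3.4051437377929688)
s up 911 0.0899 ((563.2771606445312, 127.03369140625), (71.28411865234375, 109.68260955810547), 74.85004425048828)
s blue 302 0.084 ((566.1603393554688, 126.66112518310547), (70.61083221435547, 86.82867431640625), 74.5931625366211)
[0.6159 0.1694 0.1155] [0.5271 0.0833 0.0501]
t table z 0.0006804975242067364
t racktop 801 0.0662 ((492.03680419921875, -184.96092224121094), (161.20480346679688, 57.66842269897461), 19.229501724243164)
t wedgetops 282 0.0966 ((491.7287902832031, -184.65936279296875), (116.07955169677734, 27.087085723876953), 19.432493209838867)
t yellow 111 0.0967 ((454.0559997558594, -197.01707458496094), (34.807796478271484, 22.270923614501953), 17.569992065429688)
[ 0.4542 -0.1967  0.0967]
t plate 2175 0.0125 ((543.3457641601562, 131.13668823242188), (243.35842895507812, 234.76454162597656), 65.65977478027344)
t up 661 0.094 ((561.7586059570312, 130.1102294921875), (71.7239761352539, 109.73849487304688), 74.57228088378906)
t blue 64 0.0997 ((551.10400390625, 131.5187530517578), (68.57488250732422, 31.08519744873047), 66.86949157714844)
[0.5789 0.1633 0.1117] [0.5244 0.0985 0.0876]
```

View pics/c.png

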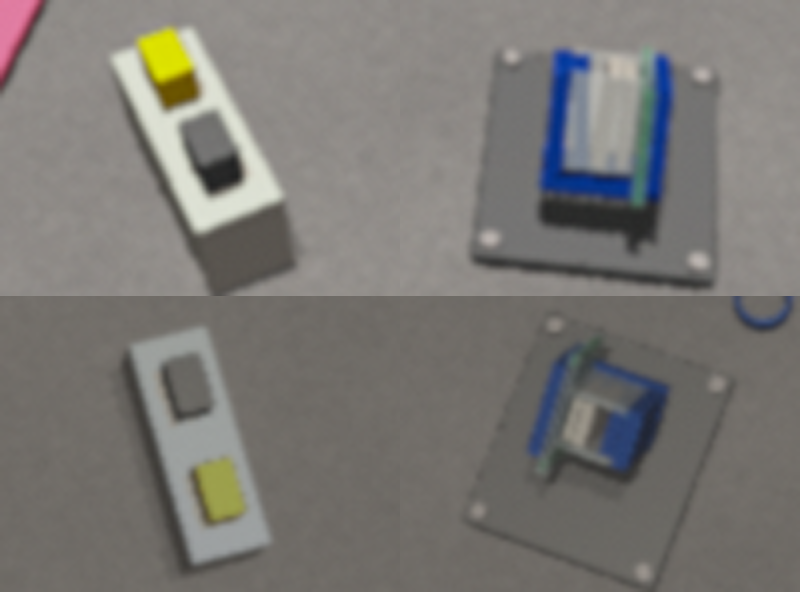

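Run:
```python
from h import *
import pickle;s,t=pickle.load(open("p.pkl","rb"))
np.set_printoptions(precision=4,suppress=True)
def ray(p,u,v,z):
  f=f_of(p);R=np.array(p["R"]);d=R.T@np.array([(u-p["cx"])/f,(v-p["cy"])/f,1]);c=-R.T@np.array(p["t"])
  return c+d*(z-c[2])/d[2]
T=[(221.75,165.75),(262.25,180.75),(244,228),(202.5,212.75)]
S=[(356,266),(303.25,260.5),(309,215.25),(356.75,219.5)]
for nm,p,L in(("t",t,T),("s",s,S)):
  P=np.array([ray(p,u,v,.013) for u,v in L]);print(nm,P[:,:2].tolist(),P.mean(0))
  print([ (np.linalg.norm(P[(i+1)%4]-P[i]).round(4),np.degrees(np.arctan2(*(P[(i+1)%4]-P[i])[[1,0]])).round(1)) for i in range(4)])
  # fronts: pts near mouth plane
  W=cloud(p);z=W[...,2];a=np.radians(-18)
  M=(np.hypot(W[...,0]-.54,W[...,1]-.13)<.09)&(z>.05)
  print(p["img"].shape,M.sum(), np.nanmean(W[M],0))
```

```text
t [[0.6419238850043584, 0.1735321931596259], [0.6057024873776865, 0.049683986059686075], [0.46056267921908955, 0.09015392933399813], [0.49557952053275584, 0.2147433372791859]] [0.5509 0.132  0.013 ]
[(np.float64(0.129), np.float64(-106.3)), (np.float64(0.1507), np.float64(164.4)), (np.float64(0.1294), np.float64(74.3)), (np.float64(0.152), np.float64(-15.7))]
(420, 560, 3) 716 [0.559  0.1325 0.0896]
s [[0.6376217272314382, 0.1757204426177626], [0.6027441583422656, 0.05081198584886533], [0.4585935792500434, 0.09245912663979823], [0.49248250252140247, 0.2164580327051543]] [0.5479 0.1339 0.013 ]
[(np.float64(0.1297), np.float64(-105.6)), (np.float64(0.15), np.float64(163.9)), (np.float64(0.1285), np.float64(74.7)), (np.float64(0.1507), np.float64(-15.7))]
(420, 560, 3) 1015 [0.5754 0.1247 0.0853]
```

The crop confirms the choices. The yellow wedge is in the rack pocket nearer the robot, and the blue clamp on the grey plate has its glass on the +y side. The plate is centred at about (0.5495, 0.133) with yaw -15.7°. I'll move over there for a wrist-camera check on the way.

>>> carry_out:
  deltas:
    - [-0.87, -0.73, -0.2, 0, 1]
    - [-0.87, -0.73, -0.2, 0, 1]
    - [-0.87, -0.73, -0.2, 0, 1]
  force: 30

```text
clock: 1.27
position: [0.3042, 0.435, 0.2482]
ee_rot: [0.179, 0.984, 0.0, 0.0]
ft_force: [0.8, -0.3, -0.0]
grip_width: 0.999
grasp_force: 0.0
```

>>> carry_out:
  deltas:
    - [-0.87, -0.73, -0.2, 0, 1]
    - [-0.87, -0.73, -0.2, 0, 1]
    - [-0.87, -0.73, -0.2, 0, 1]

```text
clock: 1.65
position: [0.3879, 0.2865, 0.2783]
ee_rot: [0.179, 0.984, 0.0, 0.0]
ft_force: [0.2, 1.4, 0.5]
grip_width: 0.999
grasp_force: 0.0
```

>>> carry_out:
  deltas:
    - [-0.87, -0.73, 0, 0, 1]
    - [-0.87, -0.73, 0, 0, 1]
    - [-0.87, -0.73, 0, 0, 1]
    - [-0.87, -0.73, 0, 0, 1]
    - [-0.87, -0.73, 0, 0, 1]

```text
clock: 2.28
position: [0.4702, 0.1413, 0.2775]
ee_rot: [0.178, 0.984, 0.0, -0.0]
ft_force: [-0.6, 0.6, -0.6]
grip_width: 1.003
grasp_force: 0.0
```

Run:
```python
from h import *
np.set_printoptions(precision=4,suppress=True)
w=camera("wrist");import pickle;pickle.dump(w,open("w1.pkl","wb"));save(cv2.resize(w["img"],(784,588),interpolation=cv2.INTER_CUBIC),"w1.png")
o=manip.get_obs();print(o["clock"],o["position"],o["ft_force"],w["R"],w["t"],w["cx"],w["cy"],f_of(w))
```

```text
2.325 [0.47   0.1418 0.2775] [0.041  0.4226 0.6658] [[ 0.3505  0.9366  0.0008]
 [ 0.9039 -0.3385  0.2616]
 [ 0.2452 -0.091  -0.9652]] [-0.2963 -0.4277  0.3336] 274.9326645840177 214.77325089199212 325.19226210127806
```

View pics/w1.png

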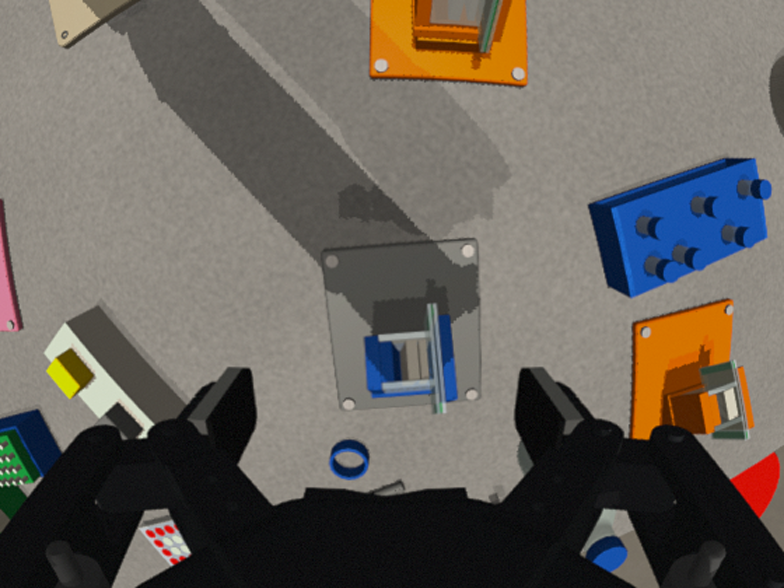

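The wrist picture shows the clamp's bolts at (331,261), (468,251), (472,394) and (348,404). The gap lies between clear cheeks at about (408,337) and (410,385). The glass is on the right, at x≈436.

```bash
cat >> h.py <<'E'
def wray(p,u,v):
    f=f_of(p);d=np.array([u-p["cx"],v-p["cy"]]);r=np.hypot(*d);th=r/f
    R=np.array(p["R"]);return -R.T@np.array(p["t"]), R.T@np.array([*(d/max(r,1e-9)*np.sin(th)),np.cos(th)])
def wz(p,u,v,z):
    c,d=wray(p,u,v);return c+d*(z-c[2])/d[2]
def wproj(p,X):
    c=np.array(p["R"])@X+p["t"];th=np.arctan2(np.hypot(c[0],c[1]),c[2]);k=f_of(p)*th/np.hypot(c[0],c[1]);return np.array([p["cx"]+k*c[0],p["cy"]+k*c[1]])
E
python3 - <<'E'
from h import *
import pickle;w=pickle.load(open("w1.pkl","rb"))
np.set_printoptions(precision=4,suppress=True)
P=np.array([wz(w,u/1.4,v/1.4,.0125) for u,v in [(331,261),(468,251),(472,394),(348,404)]])
print(P,P.mean(0),[(np.linalg.norm(P[(i+1)%4]-P[i]).round(4),np.degrees(np.arctan2(*(P[(i+1)%4]-P[i])[[1,0]])).round(1)) for i in range(4)])
a=np.radians(-15.75);e=np.array([np.cos(a),np.sin(a),0]);y=np.array([-e[1],e[0],0]);z=np.array([0,0,1.])
zm=-.5*e+.866*z;xm=.866*e+.5*z
m=np.array([.5495,.133,.098])
im=cv2.resize(w["img"][215:305,240:340],(800,720),interpolation=cv2.INTER_CUBIC)[:600]
def pt(X,c):
  q=(wproj(w,X)-[240,215])*8+3.5;cv2.circle(im,tuple(int(v) for v in q),4,c,-1)
for sx in(-17,17):
  for sy in(-7.6,4.1): pt(m+sx/1e3*xm+sy/1e3*y,(255,0,0))
pt(m,(0,255,0))
save(im,"w1c.png")
# mouth plane from wrist depth
E
```

```text
[[0.4616 0.0893 0.0125]
 [0.4977 0.214  0.0125]
 [0.6423 0.1732 0.0125]
 [0.6069 0.0481 0.0125]] [0.5521 0.1311 0.0125] [(np.float64(0.1299), np.float64(73.8)), (np.float64(0.1503), np.float64(-15.8)), (np.float64(0.13), np.float64(-105.8)), (np.float64(0.1511), np.float64(164.2))]
```

View pics/w1c.png

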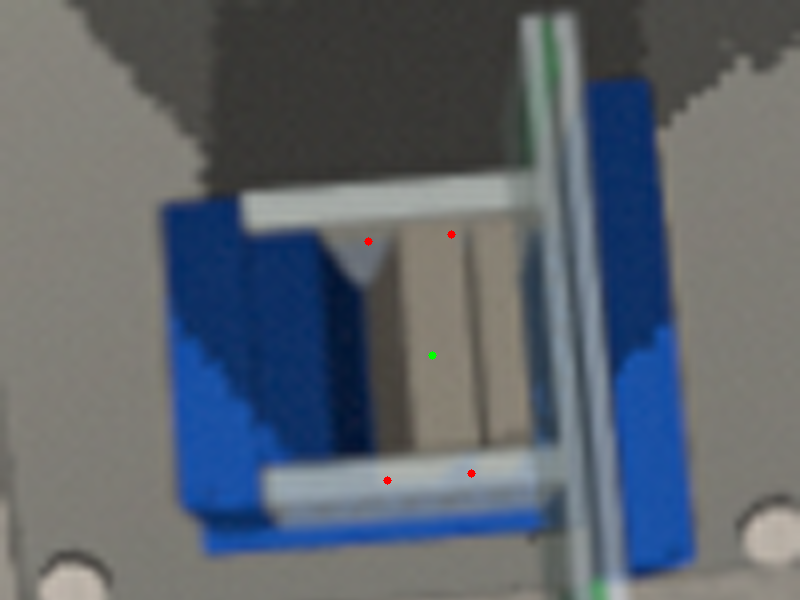

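The red prediction sits about 5 mm off the visible gap, so I'll check it against the wrist depth.

Run:
```python
from h import *
import pickle;w=pickle.load(open("w1.pkl","rb"))
np.set_printoptions(precision=1,suppress=True)
a=np.radians(-15.75);e=np.array([np.cos(a),np.sin(a),0]);y=np.array([-e[1],e[0],0]);z=np.array([0,0,1.])
zm=-.5*e+.866*z;xm=.866*e+.5*z
m=np.array([.5507,.1321,.098])
def X(u,v):
  c,d=wray(w,u,v);D=w["depth"][int(round(v)),int(round(u))];k=(np.array(w["R"])@d)[2];return c+d*D/k
for u,v in [(200,260),(200,350),(200,430),(290,300),(290,400),(300,210),(450,200),(300,490),(400,490),(500,490),(300,330),(350,350),(390,400),(385,300),(440,260),(440,340),(440,430),(500,260),(500,340),(500,430),(620,140),(640,250),(640,400),(650,540),(550,100),(580,400),(600,560)]:
  q=X(240+(u-3.5)/8,215+(v-3.5)/8);r=q-m;print((u,v),q*1000,"xm,y,zm",np.array([r@xm,r@y,r@zm])*1000)
```

```text
(200, 260) [526.9 106.6  91.4] xm,y,zm [-17.1 -31.    2.3]
(200, 350) [537.2 102.9  98.2] xm,y,zm [ -4.3 -31.8   2.7]
(200, 430) [547.1  99.1 101.9] xm,y,zm [  6.7 -32.7   0.6]
(290, 300) [535.5 116.9  95.4] xm,y,zm [-10.4 -18.7   2.9]
(290, 400) [547.1 112.6 102.1] xm,y,zm [  3.6 -19.8   2.6]
(300, 210) [525.8 122.1  88.4] xm,y,zm [-23.2 -16.4   2.3]
(450, 200) [532.1 142.4  87.9] xm,y,zm [-23.    4.8   1.6]
(300, 490) [557.9 110.  108.1] xm,y,zm [ 16.3 -19.3   2.3]
(400, 490) [563.3 122.8 107.1] xm,y,zm [17.2 -5.5  0.6]
(500, 490) [574.3 134.8  94.8] xm,y,zm [ 17.5   9.1 -13.8]
(300, 330) [539.8 116.8  96.6] xm,y,zm [ -6.2 -17.7   2. ]
(350, 350) [560.  117.9  59.8] xm,y,zm [ -8.  -11.2 -39.5]
(390, 400) [564.3 122.4  73.6] xm,y,zm [  1.4  -5.6 -29. ]
(385, 300) [546.9 127.7  78.2] xm,y,zm [-12.   -5.3 -15.9]
(440, 260) [538.7 138.3  91.7] xm,y,zm [-14.6   2.7   1.2]
(440, 340) [547.3 134.8  98.7] xm,y,zm [-3.1  1.7  2.7]
(440, 430) [557.6 130.9 104.9] xm,y,zm [9.5 0.7 2.5]
(500, 260) [541.8 146.2  91.4] xm,y,zm [-14.   11.2   0.5]
(500, 340) [551.5 142.5  96. ] xm,y,zm [-2.8 10.2 -0.7]
(500, 430) [562.2 138.4 101.4] xm,y,zm [ 9.8  9.2 -1.8]
(620, 140) [533.9 167.9  83.1] xm,y,zm [-29.9  29.9   0.1]
(640, 250) [547.1 165.3  92.3] xm,y,zm [-13.6  31.    1.3]
(640, 400) [564.9 158.3 101.7] xm,y,zm [ 7.5 29.1 -0.1]
(650, 540) [581.3 153.3 111.5] xm,y,zm [27.2 28.7 -0.2]
(550, 100) [525.3 160.4  81.1] xm,y,zm [-36.3  20.3   1.4]
(580, 400) [567.6 149.9  88.9] xm,y,zm [  5.4  21.8 -13.6]
(600, 560) [581.7 145.8 111.5] xm,y,zm [29.3 21.6 -1.3]
```

>>> carry_out:
  deltas:
    - [-0.35, -1, 0.2, 0, 1]
    - [-0.35, -1, 0.2, 0, 1]
    - [-0.35, -1, 0.2, 0, 1]

```text
clock: 2.7
position: [0.4666, -0.0198, 0.2472]
ee_rot: [0.178, 0.984, 0.0, -0.0]
ft_force: [0.8, 0.5, -0.2]
grip_width: 0.998
grasp_force: 0.0
```

>>> carry_out:
  deltas:
    - [-0.36, -1, 0.2, -0.33, 1]
    - [-0.36, -1, 0.2, -0.66, 1]
    - [-0.36, -1, 0.2, -0.66, 1]

```text
clock: 3.08
position: [0.4657, -0.1774, 0.2174]
ee_rot: [0.003, 1.0, 0.0, 0.0]
ft_force: [1.2, 0.3, -0.2]
grip_width: 1.0
grasp_force: 0.0
```

>>> carry_out:
  deltas:
    - [0.05, -0.15, 0.2, -0.33, 1]
    - [0.05, -0.15, 0.4, -0.67, 1]
    - [0.05, -0.15, 0.4, -0.67, 1]
    - [0.05, -0.15, 0.4, -0.67, 1]

```text
clock: 3.58
position: [0.4584, -0.1992, 0.1586]
ee_rot: [-0.167, 0.986, -0.0, 0.001]
ft_force: [0.8, -0.7, -0.0]
grip_width: 1.0
grasp_force: 0.0
```

Run:
```python
from h import *
np.set_printoptions(precision=4,suppress=True)
w=camera("wrist");import pickle;pickle.dump(w,open("w2.pkl","wb"));save(w["img"],"w2.png")
o=manip.get_obs();R=Ro.from_quat(o["ee_rot"]).as_matrix();print(o["clock"],o["position"],R,o["joint_pos"])
hsv=cv2.cvtColor(w["img"],cv2.COLOR_RGB2HSV)
y=((hsv[...,0]>20)&(hsv[...,0]<35)&(hsv[...,1]>150)).astype(np.uint8)
f=f_of(w);v,u=np.mgrid[:420,:560];
vv,uu=np.nonzero(y);P=[]
for a,b in zip(uu,vv):
  c,d=wray(w,a,b);k=(np.array(w["R"])@d)[2];P.append(c+d*w["depth"][b,a]/k)
P=np.array(P);T=P[P[:,2]>.0925];print(len(P),len(T),np.median(T[:,2]),cv2.minAreaRect((T[:,:2]*1000).astype(np.float32)))
```

```text
3.625 [ 0.4585 -0.1994  0.1588] [[-0.9438 -0.3304  0.0017]
 [-0.3304  0.9438 -0.0001]
 [-0.0016 -0.0006 -1.    ]] [-0.3559  0.0986  0.7219  1.8968 -0.0713  1.17    2.2989]
2152 1952 0.09607560492379691 ((450.5123291015625, -202.48976135253906), (81.88094329833984, 83.56941986083984), 66.33674621582031)
```

View pics/w2.png

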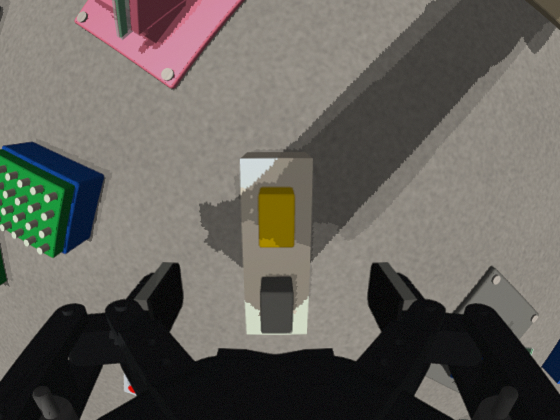

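The wedge top is at (276,216), with its long side along image rows, centred between the fingers at columns 180 and 370. The grey spare is at (277,305).

Run:
```python
from h import *
import pickle;w=pickle.load(open("w2.pkl","rb"))
hsv=cv2.cvtColor(w["img"],cv2.COLOR_RGB2HSV)
y=((hsv[...,0]>20)&(hsv[...,0]<35)&(hsv[...,1]>150)).astype(np.uint8)
n,l,st,_=cv2.connectedComponentsWithStats(y);i=1+st[1:,4].argmax();P=[]
for b,a in zip(*np.nonzero(l==i)):
  c,d=wray(w,a,b);k=(np.array(w["R"])@d)[2];P.append(c+d*w["depth"][b,a]/k)
P=np.array(P);T=P[P[:,2]>.0925];print(st[i],len(T),cv2.minAreaRect((T[:,:2]*1000).astype(np.float32)))
R=Ro.from_quat(manip.get_obs()["ee_rot"]).as_matrix();c=np.array(cv2.minAreaRect((T[:,:2]*1000).astype(np.float32))[0])
print("tool frame mm",R.T@np.array([*(c/1000),.096])*1000-R.T@manip.get_obs()["position"]*1000)
```

```text
[ 258  187   37   60 2133] 1933 ((435.31884765625, -208.13052368164062), (83.60997009277344, 25.309656143188477), 19.95154571533203)
tool frame mm [24.86026776 -0.50563416 62.72851908]
```

>>> carry_out:
  deltas:
    - [0.012, 0, 0.3, 0, 1]
    - [0.012, 0, 0.46, 0, 1]
    - [0.012, 0, 0.46, 0, 1]
    - [0.012, 0, 0.46, 0, -1]
    - [0.012, 0, 0.46, 0, -1]
    - [0.012, 0, 0.46, 0, -1]
    - [0.012, 0, 0.46, 0, -1]
    - [0.012, 0, 0.46, 0, -1]
    - [0.012, 0, 0.46, 0, -1]
    - [0.012, 0, 0.46, 0, -1]
    - [0.012, 0, 0.46, 0, -1]
  force: 30

```text
clock: 5.0
position: [0.4557, -0.2006, 0.0884]
ee_rot: [-0.168, 0.986, 0.0, -0.0]
ft_force: [0.3, 1.1, -0.4]
grip_width: 0.001
grasp_force: 0.0
```

The fingers closed to nothing, so I'll look at why.

Run:
```python
from h import *
s=camera("scene");w=camera("wrist")
o=manip.get_obs();print(o["clock"],o["position"],o["grip_width"],o["ft_force"])
a=cv2.resize(s["img"][170:270,150:280],(390,300),interpolation=cv2.INTER_CUBIC);b=cv2.resize(w["img"],(400,300))
save(np.hstack([a,b]),"m.png")
for n in["wedge_mid","spare_mid"]:
  for q in boxes_of(n,s)[:3]:print(n,q["conf"],q["position"])
```

```text
5.1 [ 0.45576467 -0.20064072  0.08846798] 0.00212150497122669 [-0.29922519 -0.57949674 -0.54175089]
wedge_mid 0.7 [0.4699, -0.1943, 0.0894]
spare_mid 0.48 [0.5399, -0.1755, 0.0916]
```

View pics/m.png

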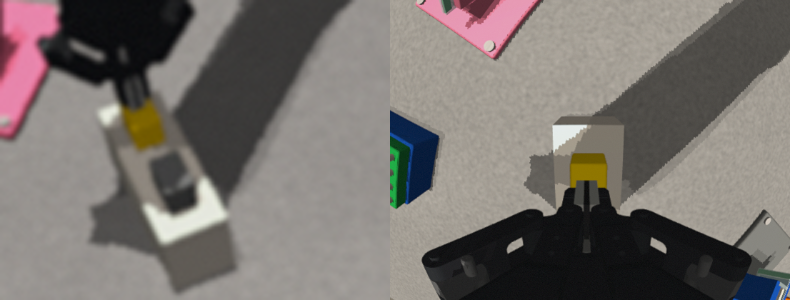

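Run:
```python
from h import *
np.set_printoptions(precision=1,suppress=True)
s=camera("scene");W=cloud(s)*1000
for r in (60,75,85,92,98,104,110,120,130,140):
  v=170+r//3
  print(v,[tuple(np.round(W[v,150+c//3]).tolist())+tuple(s["img"][v,150+c//3].tolist()) for c in (122,134,146)])
w=camera("wrist")
for r,c in[(185,588),(200,588),(220,588),(185,580),(170,588)]:
  u=(c-390)*1.4;v=r*1.4;q,d=wray(w,u,v);k=(np.array(w["R"])@d)[2];print(r,c,(q+d*w["depth"][int(v),int(u)]/k)*1000)
```

```text
190 [(473.0, -201.0, 170.0, 38, 38, 39), (465.0, -193.0, 161.0, 10, 11, 12), (462.0, -185.0, 156.0, 12, 12, 14)]
195 [(470.0, -205.0, 151.0, 12, 13, 15), (462.0, -197.0, 141.0, 31, 31, 33), (456.0, -188.0, 134.0, 59, 58, 58)]
198 [(463.0, -208.0, 133.0, 18, 18, 19), (466.0, -198.0, 135.0, 44, 44, 43), (457.0, -190.0, 124.0, 35, 35, 35)]
200 [(464.0, -209.0, 127.0, 16, 17, 18), (465.0, -199.0, 127.0, 47, 47, 47), (459.0, -191.0, 119.0, 32, 31, 32)]
202 [(466.0, -210.0, 122.0, 24, 23, 23), (465.0, -200.0, 120.0, 52, 51, 50), (459.0, -192.0, 112.0, 54, 50, 40)]
204 [(467.0, -211.0, 116.0, 68, 65, 52), (465.0, -202.0, 113.0, 56, 56, 57), (452.0, -194.0, 97.0, 92, 80, 41)]
206 [(453.0, -215.0, 95.0, 133, 124, 86), (466.0, -202.0, 107.0, 80, 72, 50), (459.0, -194.0, 98.0, 114, 92, 2)]
210 [(439.0, -220.0, 64.0, 118, 108, 87), (474.0, -204.0, 100.0, 123, 99, 0), (474.0, -194.0, 99.0, 126, 101, 0)]
213 [(453.0, -219.0, 69.0, 102, 97, 90), (479.0, -204.0, 95.0, 127, 101, 0), (474.0, -196.0, 89.0, 115, 92, 0)]
216 [(462.0, -219.0, 67.0, 103, 98, 91), (477.0, -207.0, 82.0, 107, 88, 32), (477.0, -197.0, 81.0, 114, 91, 0)]
185 588 [ 445.4 -204.8  115.1]
200 588 [ 445.1 -205.1  136.2]
220 588 [ 454.5 -201.8  140. ]
185 580 [ 447.2 -209.3  114.7]
170 588 [ 442.6 -205.7   95.9]
```

Run:
```python
from h import *
import pickle
np.set_printoptions(precision=1,suppress=True)
o=manip.get_obs();w=camera("wrist");w2=pickle.load(open("w2.pkl","rb"))
def pc(w):
  v,u=np.mgrid[:420,:560];f=f_of(w);dx,dy=u-w["cx"],v-w["cy"];r=np.hypot(dx,dy)+1e-9;th=r/f;k=np.tan(th)/r
  d=w["depth"];C=np.stack([dx*k*d,dy*k*d,d],-1);return (C-np.array(w["t"]))@np.array(w["R"])
for nm,p,pos in(("now",w,np.array(o["position"])),("open",w2,np.array([.4585,-.1994,.1588]))):
  R=Ro.from_quat(o["ee_rot"]).as_matrix();Q=(pc(p)-pos)@R*1000
  dark=(p["img"].max(2)<75)&(p["depth"]>0)&(p["depth"]<.19)&(np.abs(Q[...,0])<20)
  q=Q[dark];print(nm,len(q),"z percentiles",np.percentile(q[:,2],[50,90,97,99,99.8]))
  t=q[q[:,2]>np.percentile(q[:,2],97)];print(np.median(t,0),t.min(0),t.max(0))
```

```text
now 47262 z percentiles [-95.9 -64.8 -40.1 -24.5  20.4]
[  9.   -4.1 -28.9] [ -19.4 -204.   -40.1] [19.9 12.  27.1]
open 45226 z percentiles [-97.8 -69.6 -42.3 -34.2 -29.4]
[  4.8 -43.4 -36.3] [-11.4 -57.7 -42.3] [ 12.   54.8 -25.8]
```

The pictures show the shut fingertips about 15–20 mm behind the reported TCP, not 22 mm ahead. I'll calibrate by gently touching the wedge's head (top at 96 mm) with the shut tips.

>>> carry_out:
  deltas:
    - [0, 0, 0.027, 0, -1]
    - [0, 0, 0.027, 0, -1]

```text
clock: 5.6
position: [0.4555, -0.2006, 0.084]
ee_rot: [-0.169, 0.986, 0.0, -0.0]
ft_force: [0.2, -0.1, 0.4]
grip_width: -0.002
grasp_force: 0.0
```

>>> carry_out:
  deltas:
    - [0, 0, 0.013, 0, -1]
    - [0, 0, 0.013, 0, -1]

```text
clock: 5.85
position: [0.4558, -0.2007, 0.0824]
ee_rot: [-0.168, 0.986, 0.0, -0.0]
ft_force: [0.9, 0.1, -0.9]
grip_width: -0.001
grasp_force: 0.0
```

>>> carry_out:
  deltas:
    - [0, 0, 0.013, 0, -1]
    - [0, 0, 0.013, 0, -1]

```text
clock: 6.1
position: [0.4561, -0.2009, 0.0822]
ee_rot: [-0.168, 0.986, 0.001, 0.0]
ft_force: [-9.3, 3.1, 25.7]
grip_width: 0.0
grasp_force: 12.7
```

Contact came at TCP z≈0.082, so the shut tips sit 14 mm behind the reported TCP, a 36 mm offset from the description. I'll regrasp with that correction.

>>> carry_out:
  deltas:
    - [0, 0, -0.13, 0, -1]
    - [0, 0, -0.13, 0, 1]
    - [0, 0, -0.13, 0, 1]
    - [0, 0, -0.13, 0, 1]
    - [0, 0, -0.13, 0, 1]
    - [0, 0, -0.13, 0, 1]
    - [0, 0, -0.13, 0, 1]
    - [0, 0, 0.18, 0, 1]
    - [0, 0, 0.18, 0, 1]

```text
clock: 7.22
position: [0.4535, -0.2001, 0.0515]
ee_rot: [-0.168, 0.986, 0.001, -0.003]
ft_force: [0.6, -0.0, 0.3]
grip_width: 1.001
grasp_force: 0.0
```

>>> carry_out:
  deltas:
    - [0, 0, 0, 0, -1]
    - [0, 0, 0, 0, -1]
    - [0, 0, 0, 0, -1]
    - [0, 0, 0, 0, -1]
    - [0, 0, 0, 0, -1]
    - [0, 0, 0, 0, -1]
    - [0, 0, 0, 0, -1]

```text
clock: 8.1
position: [0.4563, -0.2007, 0.0544]
ee_rot: [-0.169, 0.986, 0.0, 0.001]
ft_force: [-1.3, 1.2, 6.7]
grip_width: 0.302
grasp_force: 30.7
```

>>> carry_out:
  deltas:
    - [0, 0, -0.15, 0, -1]
    - [0, 0, -0.3, 0, -1]
    - [0, 0, -0.3, 0, -1]
    - [0.05, 0, -0.3, 0, -1]
    - [0.1, 0, -0.3, 0, -1]
    - [0.15, 0, -0.3, 0, -1]
    - [0.2, 0, -0.3, 0, -1]
    - [0.255, 0, -0.3, 0, -1]
    - [0.255, 0, -0.3, 0, -1]
    - [0.255, 0, -0.3, 0, -1]

```text
clock: 9.35
position: [0.4193, -0.2133, 0.0981]
ee_rot: [-0.168, 0.986, 0.0, -0.0]
ft_force: [0.3, 0.7, 0.3]
grip_width: 0.296
grasp_force: 30.8
```

Run:
```python
from h import *
s=camera("scene");w=camera("wrist")
o=manip.get_obs();print(o["clock"],o["position"],o["grip_width"],o["grasp_force"],o["ft_force"])
a=cv2.resize(s["img"][170:260,150:270],(400,300),interpolation=cv2.INTER_CUBIC);b=cv2.resize(w["img"],(400,300))
save(np.hstack([a,b]),"g.png")
```

```text
9.45 [ 0.41935344 -0.21331916  0.09816919] 0.29803077722900173 30.779743194580078 [0.07285162 1.75837583 0.57354094]
```

View pics/g.png

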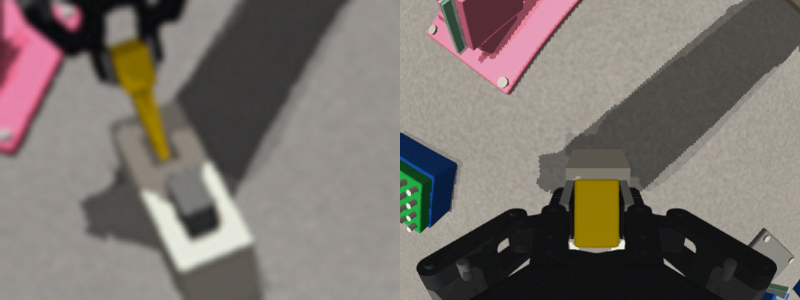

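The scene view shows the wedge in the fingers, tilted with its tip still in the pocket and pointing away from the robot. Next I lift it clear and measure the tilt.

>>> carry_out:
  deltas:
    - [0, 0, -0.4, 0, -1]
    - [0, 0, -0.8, 0, -1]
    - [0, 0, -0.8, 0, -1]
    - [0, 0, -0.8, 0, -1]

```text
clock: 9.95
position: [0.4191, -0.2132, 0.2176]
ee_rot: [-0.169, 0.986, 0.0, -0.001]
ft_force: [0.1, 0.6, -1.1]
grip_width: 0.299
grasp_force: 30.7
```

```bash
cat >> h.py <<'E'
def pc(w):
  v,u=np.mgrid[:420,:560];f=f_of(w);dx,dy=u-w["cx"],v-w["cy"];r=np.hypot(dx,dy)+1e-9;th=r/f;k=np.tan(th)/r
  d=w["depth"];C=np.stack([dx*k*d,dy*k*d,d],-1);return (C-np.array(w["t"]))@np.array(w["R"])
def head(w,pos,R):
  hsv=cv2.cvtColor(w["img"],cv2.COLOR_RGB2HSV)
  y=((hsv[...,0]>18)&(hsv[...,0]<35)&(hsv[...,1]>150)).astype(np.uint8)
  n,l,st,_=cv2.connectedComponentsWithStats(y);m=l==1+st[1:,4].argmax()
  m2=cv2.erode(m.astype(np.uint8),np.ones((7,7)))>0
  Q=(pc(w)-pos)@R*1000
  P=Q[m2];c=np.median(P,0)
  A=np.c_[P[:,:2],np.ones(len(P))];k=np.linalg.lstsq(A,P[:,2],rcond=None)[0]
  e=np.abs(A@k-P[:,2]);k=np.linalg.lstsq(A[e<2],P[e<2][:,2],rcond=None)[0]
  return st[1+st[1:,4].argmax()],m.sum(),k,np.degrees(np.arctan(k[:2])),c,Q[m].min(0),Q[m].max(0)
E
python3 - <<'E'
from h import *
np.set_printoptions(precision=1,suppress=True)
w=camera("wrist");s=camera("scene");o=manip.get_obs();pos=np.array(o["position"]);R=Ro.from_quat(o["ee_rot"]).as_matrix()
print(o["position"],o["joint_pos"])
for i in head(w,pos,R):print(i)
W=cloud(s);hsv=cv2.cvtColor(s["img"],cv2.COLOR_RGB2HSV)
m=(hsv[...,0]>18)&(hsv[...,0]<35)&(hsv[...,1]>120)&(np.linalg.norm(W-pos,axis=2)<.12)
Q=(W[m]-pos)@R*1000;print(len(Q))
for z in range(-60,60,8):
  q=Q[(Q[:,2]>z)&(Q[:,2]<=z+8)]
  if len(q)>3:print(z,len(q),"x",q[:,0].min(),q[:,0].max(),"y",q[:,1].min(),q[:,1].max())
E
```

```text
[ 0.4 -0.2  0.2] [-0.4 -0.1  0.7  1.9  0.   1.3  2.3]
[ 243  251   65   95 6051]
6051
[  0.4   0.  -42.6]
[22.6  0.2]
[  0.1  -1.6 -42.5]
[ -18.6  -15.7 -157.2]
[ 66.2  12.3 -20.7]
325
-60 7 x -19.332367887819597 -15.267692070412036 y -10.002425336418815 10.002910334542324
-52 65 x -23.548255714237886 -0.3000335471774891 y -14.282124903624084 13.640878004272366
-44 51 x -28.9207402029337 3.0522210130463687 y -14.485071080315448 13.079360454325156
-36 54 x -32.004656010530454 -9.142526071787861 y -14.525954364204875 14.308867285730607
-28 19 x -30.36534866675918 -9.574397592908712 y -14.345197485460938 15.071753416016161
-20 24 x -34.56681628826268 -17.39059507262367 y -9.537889973157881 5.6869200925935735
-12 30 x -37.98002567703767 -15.305894073546765 y -8.428435707804644 5.300157079144375
-4 24 x -42.53965033623507 -3.974341281966217 y -7.707633391816727 4.728532025195475
4 21 x -47.42466148052299 -28.311867560634433 y -6.980356342101022 3.2706881780114903
12 15 x -51.66110537784053 -31.709574102042822 y -5.897740767095278 2.2288086185351177
20 14 x -55.37381182020681 -36.00892143519276 y -5.491619085383297 2.4032989973000483
```

>>> carry_out:
  deltas:
    - [-0.3, 0.4, 0, 0, -1]
    - [-0.6, 0.8, 0, 0, -1]
    - [-0.6, 1.0, 0, 0, -1]
    - [-0.6, 1.0, 0, 0, -1]

```text
clock: 10.55
position: [0.4539, -0.038, 0.2168]
ee_rot: [-0.172, 0.985, 0.0, -0.002]
ft_force: [0.2, 0.2, -2.2]
grip_width: 0.3
grasp_force: 30.6
```

>>> carry_out:
  deltas:
    - [-0.3, 0.4, 0, 0.3, -1]
    - [-0.6, 0.8, 0, 0.6, -1]
    - [-0.6, 1.0, 0, 0.6, -1]
    - [-0.6, 1.0, 0, 0.6, -1]

```text
clock: 11.05
position: [0.4887, 0.1328, 0.2167]
ee_rot: [-0.015, 1.0, -0.001, -0.001]
ft_force: [0.1, -0.6, -1.6]
grip_width: 0.299
grasp_force: 30.6
```

>>> carry_out:
  deltas:
    - [-0.01, 0.075, 0.1, 0.3, -1]
    - [-0.01, 0.075, 0.25, 0.57, -1]
    - [-0.01, 0.075, 0.35, 0.57, -1]
    - [-0.01, 0.075, 0.35, 0.57, -1]
    - [-0.01, 0.075, 0.35, 0.57, -1]

```text
clock: 11.68
position: [0.4914, 0.1403, 0.1666]
ee_rot: [0.136, 0.991, 0.0, 0.0]
ft_force: [0.0, -0.0, -0.5]
grip_width: 0.297
grasp_force: 30.6
```

Run:
```python
from h import *
import pickle
w=camera("wrist");s=camera("scene");t=camera("top");o=manip.get_obs();pickle.dump((w,s,t,o),open("h1.pkl","wb"))
print(o["clock"],o["position"],o["ee_rot"],o["grip_width"])
a=cv2.resize(s["img"][195:270,290:390],(400,300),interpolation=cv2.INTER_CUBIC)
b=cv2.resize(t["img"][150:225,180:280],(400,300),interpolation=cv2.INTER_CUBIC)
c=cv2.resize(w["img"][180:330,180:380],(400,300),interpolation=cv2.INTER_CUBIC)
save(np.vstack([np.hstack([a,b]),np.hstack([c,c*0])]),"h1.png")
```

```text
11.825 [0.49145615 0.1406827  0.16675496] [1.36264528e-01 9.90672298e-01 3.85270158e-04 4.78407446e-04] 0.2993091306085496
```

View pics/h1.png

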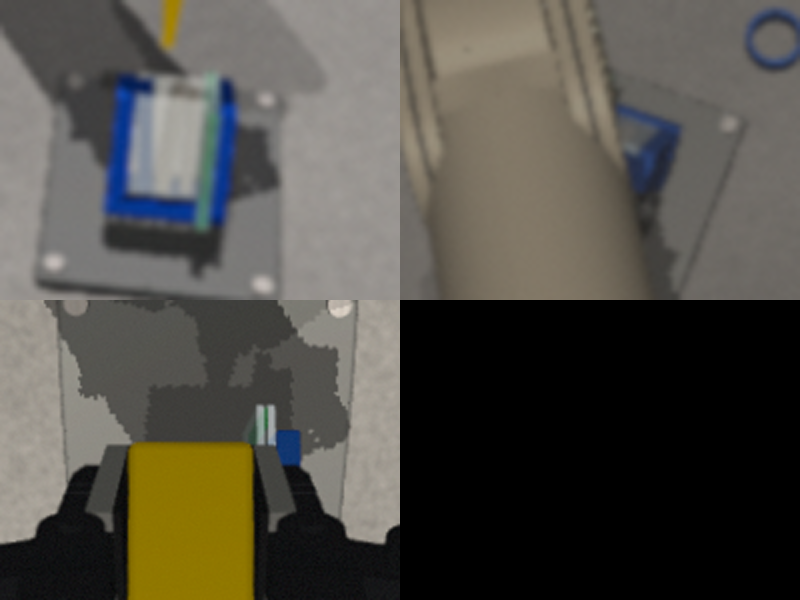

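```bash
cat >> h.py <<'E'
a_=np.radians(-15.75);E_=np.array([np.cos(a_),np.sin(a_),0]);Y_=np.array([-E_[1],E_[0],0]);Z_=np.array([0,0,1.])
def eyz(X): X=np.asarray(X)-[.5507,.1321,0]; return np.stack([X@E_,X@Y_,X@Z_],-1)*1000
E
python3 - <<'E'
from h import *
import pickle
from scipy.optimize import least_squares
np.set_printoptions(precision=1,suppress=True)
w,s,t,o=pickle.load(open("h1.pkl","rb"));pos=np.array(o["position"]);R=Ro.from_quat(o["ee_rot"]).as_matrix()
print("TCP e,y,z",eyz(pos))
for i in head(w,pos,R):print(i)
W=cloud(s);hsv=cv2.cvtColor(s["img"],cv2.COLOR_RGB2HSV)
m=(hsv[...,0]>18)&(hsv[...,0]<35)&(hsv[...,1]>120)&(np.linalg.norm(W-pos,axis=2)<.12)
for v in range(185,212):
  u=np.nonzero(m[v])[0]
  if len(u):print(v,u.min(),u.max(),eyz(W[v,u[0]:u[-1]+1].mean(0)),W[v,u].std(0)*1000)
# fit held wedge from outline in wrist: rows of head top
hs=cv2.cvtColor(w["img"],cv2.COLOR_RGB2HSV);yy=(hs[...,0]>18)&(hs[...,0]<35)&(hs[...,1]>150)
for c in(262,275,288):
  r=np.nonzero(yy[:,c])[0];print(c,r.min(),r.max())
E
```

```text
TCP e,y,z [-59.3  -7.8 166.8]
[ 243  251   65   95 6049]
6049
[  0.4  -0.  -41.5]
[23.4 -0. ]
[ -0.7  -1.6 -41.7]
[ -19.3  -15.6 -156.5]
[ 65.3  12.5 -19.7]
185 331 336 [-59.4  -8.2 153.7] [1.1 4.2 0.9]
186 331 336 [-58.2  -8.  151.5] [1.5 4.1 1.1]
187 331 336 [-31.   -8.6 175.1] [6.2 3.9 6.3]
188 331 336 [-27.8  -8.4 175.1] [4.9 4.  5. ]
189 331 335 [-25.8  -9.4 173.6] [3.  3.1 3. ]
190 331 335 [-23.5  -9.2 172.7] [1.4 3.1 1.2]
191 331 335 [-22.9  -8.9 170. ] [1.4 3.5 1.6]
192 331 335 [-22.   -8.7 167.5] [1.3 3.1 1. ]
193 331 335 [-19.9  -8.4 166.4] [1.1 3.1 0.8]
194 331 334 [-18.7  -9.4 164.2] [0.5 2.6 0.4]
195 331 334 [-17.3  -9.1 162.3] [0.5 2.5 0.2]
196 331 334 [-18.3  -8.8 157.9] [1.8 2.2 1.5]
197 331 334 [-15.1  -8.6 157.9] [1.1 2.4 0.8]
198 331 334 [-14.3  -8.4 155.3] [1.3 2.3 1.1]
199 331 333 [-14.2  -9.2 151.9] [0.8 2.2 1.1]
200 331 333 [-11.9  -9.  150.9] [1.3 1.6 1.2]
201 331 333 [-11.3  -8.8 148.1] [0.7 2.2 1.1]
202 331 333 [ -9.1  -8.6 147.1] [0.6 2.  0.7]
203 331 333 [ -8.   -8.3 144.8] [0.2 1.9 0.1]
204 331 332 [ -7.2  -9.2 142.1] [0.5 1.1 0.3]
205 330 332 [ -6.  -10.1 139.7] [0.9 1.8 0.8]
206 332 332 [ -4.8  -7.6 137.9] [0. 0. 0.]
262 251 345
275 251 345
288 251 345
```

Run:
```python
from h import *
import pickle
from scipy.optimize import least_squares
np.set_printoptions(precision=1,suppress=True)
w,s,t,o=pickle.load(open("h1.pkl","rb"));pos=np.array(o["position"])
T=eyz(pos)
O=np.array([.5507,.1321,0])
def P(e,z,y=-9): return O+(e*E_+y*Y_)/1000+z/1000*Z_
for th in (25,27.5,29.4):
  c,sn=np.cos(np.radians(th)),np.sin(np.radians(th))
  def res(q):  # top centre e,z ; near edge -20 xm, far +20
    a=wproj(w,P(q[0]-20*c,q[1]-20*sn));b=wproj(w,P(q[0]+20*c,q[1]+20*sn));return [a[1]-250.5,b[1]-345.5]
  r=least_squares(res,[-60,208]);q=r.x
  tip=q+90*np.array([sn,-c])
  print(th,"top",q,"tip ctr",tip,"far corner",tip+15*np.array([c,sn]),"rel TCP",tip-T[[0,2]], "err to axis", tip[0]-(-3.65-(tip[1]-98.5)*np.tan(np.pi/6)))
Q=pc(w);e=eyz(Q);
for v in range(245,352,6):print(v,e[v,275],w["img"][v,275])
```

```text
25 top [-57.1 205.9] tip ctr [-19.1 124.3] far corner [ -5.5 130.6] rel TCP [ 40.3 -42.5] err to axis -0.5229082994184537
27.5 top [-57.  205.5] tip ctr [-15.5 125.6] far corner [ -2.2 132.6] rel TCP [ 43.9 -41.1] err to axis 3.852641379570052
29.4 top [-57.1 205.3] tip ctr [-12.9 126.9] far corner [  0.2 134.3] rel TCP [ 46.5 -39.8] err to axis 7.184534466657588
245 [-8.1 -9.2 11.7] [65 63 58]
251 [-75.6  -9.4 198.9] [103  87  15]
257 [-73.5  -9.4 200.2] [139 115   0]
263 [-71.3  -9.4 201.5] [143 118   0]
269 [-69.3  -9.4 202.9] [142 118   0]
275 [-66.9  -9.4 203.6] [143 118   0]
281 [-65.1  -9.4 205.3] [143 117   0]
287 [-63.   -9.4 206.7] [142 118   0]
293 [-60.2  -9.4 206.6] [142 118   0]
299 [-57.6  -9.4 207.1] [143 119   0]
305 [-55.9  -9.4 209. ] [143 118   0]
311 [-54.6  -9.4 211.5] [144 120   0]
317 [-51.9  -9.4 211.9] [145 121   0]
323 [-48.8  -9.4 211.7] [144 120   0]
329 [-48.2  -9.4 215.2] [145 120   0]
335 [-44.9  -9.4 214.8] [144 121   0]
341 [-43.7  -9.4 217.4] [145 121   0]
347 [131.4  -9.    1.2] [149 141 129]
```

>>> carry_out:
  deltas:
    - [0.053, 0.008, 0, 0, -1]
    - [0.053, 0.008, 0, 0, -1]
    - [0.007, 0.008, 0.08, 0, -1]
    - [-0.04, 0.008, 0.162, 0, -1]
    - [-0.04, 0.008, 0.162, 0, -1]
    - [-0.04, 0.008, 0.162, 0, -1]

```text
clock: 12.58
position: [0.4972, 0.14, 0.1415]
ee_rot: [0.137, 0.991, -0.0, -0.0]
ft_force: [-0.2, 0.9, -1.3]
grip_width: 0.294
grasp_force: 30.6
```

Run:
```python
from h import *
np.set_printoptions(precision=1,suppress=True)
s=camera("scene");w=camera("wrist");o=manip.get_obs();print(o["clock"],eyz(o["position"]),o["ft_force"])
a=cv2.resize(s["img"][195:255,300:380],(800,600),interpolation=cv2.INTER_CUBIC)
save(a,"h2.png")
```

```text
12.675 [-53.7  -6.6 142. ] [-0.6 -0.1 -1.6]
```

View pics/h2.png

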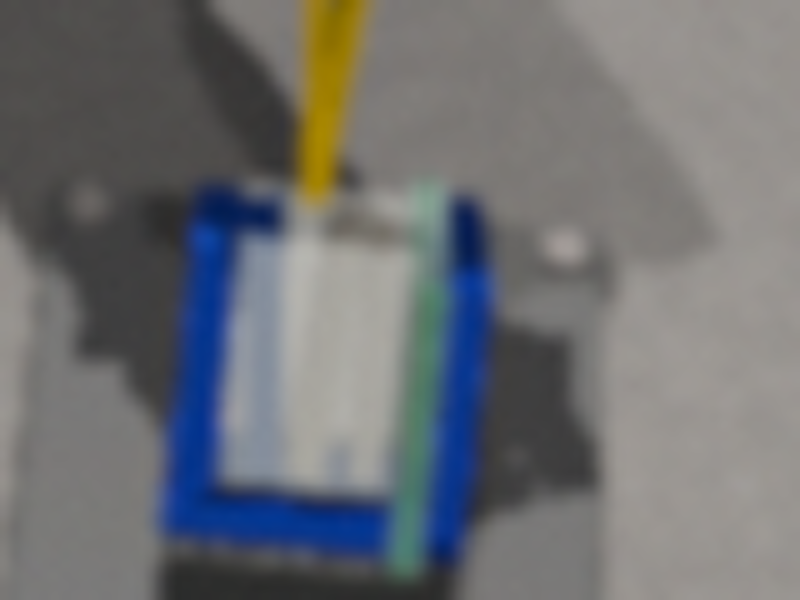

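The tip is at crop (317,198), with the gap between x≈280 and 330, so the tip is slightly to +y. I'll shift -1.5 mm and insert stepwise.

>>> carry_out:
  deltas:
    - [0, -0.01, 0, 0, -1]
    - [-0.02, -0.01, 0.035, 0, -1]
    - [-0.04, -0.01, 0.07, 0, -1]
    - [-0.04, -0.01, 0.07, 0, -1]

```text
clock: 13.18
position: [0.503, 0.1369, 0.1309]
ee_rot: [0.137, 0.991, -0.0, 0.0]
ft_force: [2.0, -0.4, -1.3]
grip_width: 0.302
grasp_force: 30.6
```

>>> carry_out:
  deltas:
    - [-0.02, 0, 0.035, 0, -1]
    - [-0.04, 0, 0.07, 0, -1]
    - [-0.04, 0, 0.07, 0, -1]

```text
clock: 13.55
position: [0.5087, 0.1353, 0.1204]
ee_rot: [0.137, 0.991, -0.0, 0.0]
ft_force: [3.8, 0.3, -1.0]
grip_width: 0.3
grasp_force: 30.6
```

Run:
```python
from h import *
np.set_printoptions(precision=1,suppress=True)
s=camera("scene");o=manip.get_obs();print(o["clock"],eyz(o["position"]),o["ft_force"],o["torque"],o["grasp_force"])
a=cv2.resize(s["img"][195:255,300:380],(400,300),interpolation=cv2.INTER_CUBIC)
save(a,"h3.png")
```

```text
13.6 [-41.3  -8.4 120.6] [ 3.1 -0.4 -1. ] [-0.3 -0.9  0.1] 30.643206238746643
```

View pics/h3.png

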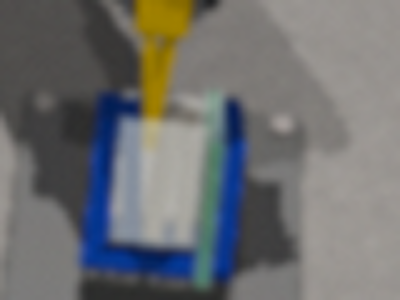

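The tip is inside the gap, seen through the clear cheek at (150,135). There is slight pressure from the cheek on the robot's side, so I continue in with a small correction.

>>> carry_out:
  deltas:
    - [-0.02, 0, 0.023, 0, -1]
    - [-0.034, 0, 0.046, 0, -1]
    - [-0.034, 0, 0.046, 0, -1]

```text
clock: 13.98
position: [0.513, 0.1341, 0.1134]
ee_rot: [0.137, 0.991, -0.0, -0.0]
ft_force: [2.2, 0.7, -0.6]
grip_width: 0.301
grasp_force: 30.6
```

>>> carry_out:
  deltas:
    - [-0.013, 0, 0.023, 0, -1]
    - [-0.013, 0, 0.023, 0, -1]

```text
clock: 14.22
position: [0.515, 0.1339, 0.1101]
ee_rot: [0.136, 0.991, 0.0, -0.0]
ft_force: [2.1, 1.6, -1.4]
grip_width: 0.295
grasp_force: 30.5
```

>>> carry_out:
  deltas:
    - [-0.013, 0, 0.023, 0, -1]
    - [-0.013, 0, 0.023, 0, -1]

```text
clock: 14.48
position: [0.5171, 0.1336, 0.1067]
ee_rot: [0.136, 0.991, 0.0, 0.0]
ft_force: [2.8, 3.3, -3.7]
grip_width: 0.295
grasp_force: 30.3
```

>>> carry_out:
  deltas:
    - [-0.013, 0.004, 0.023, 0, -1]
    - [-0.013, 0.004, 0.023, 0, -1]

```text
clock: 14.72
position: [0.5191, 0.1334, 0.1033]
ee_rot: [0.136, 0.991, 0.0, 0.0]
ft_force: [1.5, 4.2, -2.2]
grip_width: 0.295
grasp_force: 30.5
```

>>> carry_out:
  deltas:
    - [-0.013, 0.002, 0.023, 0, -1]
    - [-0.013, 0.002, 0.023, 0, -1]

```text
clock: 14.98
position: [0.5211, 0.1332, 0.0999]
ee_rot: [0.136, 0.991, 0.0, 0.0]
ft_force: [1.8, 5.3, -0.6]
grip_width: 0.3
grasp_force: 30.7
```

Run:
```python
from h import *
np.set_printoptions(precision=1,suppress=True)
w=camera("wrist");o=manip.get_obs();print(o["clock"],eyz(o["position"]),o["ft_force"])
e=eyz(pc(w))
hs=cv2.cvtColor(w["img"],cv2.COLOR_RGB2HSV);yy=(hs[...,0]>18)&(hs[...,0]<35)&(hs[...,1]>150)
r=np.nonzero(yy[:,275])[0];print(r.min(),r.max());a,b=r.min()+3,r.max()-3
P=e[a:b,275];k=np.polyfit(P[:,0],P[:,2],1);print("slope",np.degrees(np.arctan(k[0])),P[0],P[-1],P.mean(0))
c=P.mean(0);print("top dist along zm above mouth (wrist)", -.5*(c[0]+3.65)+.866*(c[2]-98.5),"centre=",-45-.5*(c[0]+3.65)+.866*(c[2]-98.5))
```

```text
15.025 [-28.8  -6.9  99.9] [ 1.2  4.3 -0.2]
251 345
slope 27.73750774696083 [-44.3  -8.2 133.5] [-13.6  -8.2 151.1] [-28.5  -8.2 141.6]
top dist along zm above mouth (wrist) 49.80211753224569 centre= 4.8021175322456955
```

The wedge's centre is about 5–12 mm above the mouth and bearing lightly on the faces. Now I let go and retreat upward.

>>> carry_out:
  deltas:
    - [0, 0, 0, 0, 0.2]
    - [0, 0, 0, 0, 0.2]
    - [0, 0, 0, 0, 0.2]
    - [0, 0, 0, 0, 0.2]
    - [0, 0, -0.2, 0, 0.2]
    - [0, 0, -0.6, 0, 0.2]
    - [0, 0, -0.6, 0, 0.2]
    - [0, 0, -0.6, 0, -1]
    - [0, 0, -0.6, 0, -1]
    - [0, 0, -0.6, 0, -1]
    - [0, 0, -0.6, 0, -1]
    - [0, 0, -0.6, 0, -1]

```text
clock: 16.52
position: [0.5209, 0.1329, 0.1898]
ee_rot: [0.137, 0.991, -0.0, -0.0]
ft_force: [0.8, 0.4, 0.4]
grip_width: -0.001
grasp_force: 0.0
```

Run:
```python
from h import *
np.set_printoptions(precision=1,suppress=True)
w=camera("wrist");s=camera("scene");o=manip.get_obs();print(o["clock"],eyz(o["position"]),o["ft_force"],o["grip_width"])
e=eyz(pc(w))
hs=cv2.cvtColor(w["img"],cv2.COLOR_RGB2HSV);yy=((hs[...,0]>18)&(hs[...,0]<35)&(hs[...,1]>150)).astype(np.uint8)
n,l,st,_=cv2.connectedComponentsWithStats(yy);i=1+st[1:,4].argmax();print(st[i])
m=cv2.erode((l==i).astype(np.uint8),np.ones((3,3)))>0
P=e[m]
x0=st[i][0]+st[i][2]//2
for v in range(st[i][1],st[i][1]+st[i][3],4):print(v,e[v,x0])
for q in boxes_of("wedge_mid",s)[:3]:print(q["conf"],eyz(q["position"]))
a=cv2.resize(s["img"][195:255,300:380],(400,300),interpolation=cv2.INTER_CUBIC);b=cv2.resize(w["img"][150:350,150:410],(400,300))
save(np.hstack([a,b]),"r.png")
```

```text
16.625 [-28.8  -7.3 190. ] [-0.1 -0.3  0. ] 0.0014868356041760212
[ 257  202   39   61 2028]
202 [-45.3  -7.8 132.9]
206 [-42.8  -7.8 133.9]
210 [-40.4  -7.8 135.5]
214 [-37.9  -7.8 136.6]
218 [-35.5  -7.8 137.6]
222 [-33.3  -7.8 139.7]
226 [-31.   -7.8 141.2]
230 [-28.3  -7.8 141.5]
234 [-26.3  -7.8 143.8]
238 [-24.2  -7.9 145.8]
242 [-21.6  -7.9 146.2]
246 [-19.1  -7.9 147.1]
250 [-16.4  -7.9 147.5]
254 [-39.6  -8.1 211.6]
258 [-38.8  -8.1 214.4]
262 [-39.3  -8.1 219.9]
0.76 [-10.   -8.6 132.2]
```

The wedge stands in the gap with its top centre at about e -28, z 142 mm, tilted 30°, and the fingers are shut. Now I position them for tapping along the gap axis.

>>> carry_out:
  deltas:
    - [0.12, 0, 0, 0, -1]
    - [0.12, 0, 0.2, 0, -1]
    - [0.12, 0, 0.33, 0, -1]
    - [0.12, 0, 0.33, 0, -1]
    - [0.103, 0, 0.36, 0, -1]
    - [0.087, 0, 0.388, 0, -1]
    - [0.087, 0, 0.388, 0, -1]

```text
clock: 17.55
position: [0.5086, 0.1363, 0.1319]
ee_rot: [0.137, 0.991, 0.0, 0.0]
ft_force: [-0.6, 0.7, 0.5]
grip_width: -0.006
grasp_force: 0.0
```

>>> carry_out:
  deltas:
    - [-0.01, 0, 0.017, 0, -1]
    - [-0.01, 0, 0.017, 0, -1]

```text
clock: 17.8
position: [0.5098, 0.136, 0.1292]
ee_rot: [0.137, 0.991, 0.0, -0.0]
ft_force: [0.2, -0.7, -0.1]
grip_width: 0.003
grasp_force: 0.0
```

>>> carry_out:
  deltas:
    - [-0.01, 0, 0.017, 0, -1]
    - [-0.01, 0, 0.017, 0, -1]

```text
clock: 18.05
position: [0.5112, 0.1357, 0.1266]
ee_rot: [0.137, 0.991, 0.0, -0.0]
ft_force: [-0.6, -0.1, -0.7]
grip_width: 0.001
grasp_force: 0.0
```

>>> carry_out:
  deltas:
    - [-0.01, 0, 0.017, 0, -1]
    - [-0.01, 0, 0.017, 0, -1]

```text
clock: 18.3
position: [0.5126, 0.1355, 0.1241]
ee_rot: [0.136, 0.991, 0.0, -0.0]
ft_force: [-1.4, 1.0, 0.8]
grip_width: -0.003
grasp_force: 1.0
```

>>> carry_out:
  deltas:
    - [-0.01, 0, 0.017, 0, -1]
    - [-0.01, 0, 0.017, 0, -1]

```text
clock: 18.55
position: [0.5142, 0.1352, 0.1216]
ee_rot: [0.136, 0.991, 0.0, -0.0]
ft_force: [-2.4, 2.6, 2.6]
grip_width: -0.001
grasp_force: 1.6
```

>>> carry_out:
  deltas:
    - [-0.01, 0, 0.017, 0, -1]
    - [-0.01, 0, 0.017, 0, -1]

```text
clock: 18.8
position: [0.5157, 0.1349, 0.1192]
ee_rot: [0.136, 0.991, 0.0, 0.0]
ft_force: [-2.1, 3.5, 3.8]
grip_width: -0.0
grasp_force: 2.3
```

>>> carry_out:
  deltas:
    - [-0.01, 0, 0.017, 0, -1]
    - [-0.01, 0, 0.017, 0, -1]

```text
clock: 19.05
position: [0.5172, 0.1348, 0.1167]
ee_rot: [0.136, 0.991, 0.001, 0.0]
ft_force: [-3.9, 3.4, 4.6]
grip_width: -0.0
grasp_force: 2.8
```

>>> carry_out:
  deltas:
    - [-0.01, 0, 0.017, 0, -1]
    - [-0.01, 0, 0.017, 0, -1]

```text
clock: 19.3
position: [0.5184, 0.1347, 0.1148]
ee_rot: [0.136, 0.991, 0.001, -0.0]
ft_force: [-7.4, 4.3, 11.1]
grip_width: 0.003
grasp_force: 7.0
```

>>> carry_out:
  deltas:
    - [-0.01, 0, 0.017, 0, -1]
    - [-0.01, 0, 0.017, 0, -1]

```text
clock: 19.55
position: [0.5191, 0.1347, 0.1132]
ee_rot: [0.136, 0.991, 0.001, -0.001]
ft_force: [-15.3, 5.1, 25.5]
grip_width: -0.0
grasp_force: 15.2
```

>>> carry_out:
  deltas:
    - [-0.003, 0, 0.005, 0, -1]
    - [-0.003, 0, 0.005, 0, -1]
    - [-0.003, 0, 0.005, 0, -1]

```text
clock: 19.92
position: [0.5193, 0.1347, 0.113]
ee_rot: [0.136, 0.991, 0.001, -0.001]
ft_force: [-21.5, 3.4, 33.1]
grip_width: 0.007
grasp_force: 19.6
```

>>> carry_out:
  deltas:
    - [0.033, 0, -0.058, 0, -1]
    - [0.1, 0, -0.3, 0, -1]
    - [0.1, 0, -0.6, 0, -1]
    - [0.1, 0, -0.9, 0, -1]
    - [0.1, 0, -0.9, 0, -1]
    - [0.1, 0, -0.9, 0, -1]
    - [0.1, 0, -0.9, 0, -1]

```text
clock: 20.8
position: [0.5054, 0.1367, 0.2443]
ee_rot: [0.137, 0.991, -0.001, -0.001]
ft_force: [-0.0, -0.8, 0.9]
grip_width: -0.003
grasp_force: 0.0
```

Run:
```python
from h import *
np.set_printoptions(precision=1,suppress=True)
w=camera("wrist");o=manip.get_obs();print(o["clock"],eyz(o["position"]),o["ft_force"])
e=eyz(pc(w))
hs=cv2.cvtColor(w["img"],cv2.COLOR_RGB2HSV);yy=((hs[...,0]>18)&(hs[...,0]<35)&(hs[...,1]>150)).astype(np.uint8)
n,l,st,_=cv2.connectedComponentsWithStats(yy);i=1+st[1:,4].argmax();print(st[i])
x0=st[i][0]+st[i][2]//2;y0,hh=st[i][1],st[i][3]
P=e[y0+2:y0+hh-2,x0];P=P[np.abs(P[:,0]+25)<25];k=np.polyfit(P[:,0],P[:,2],1);c=P.mean(0)
print(np.degrees(np.arctan(k[0])),P[0],P[-1],"centre along zm",-45-.5*(c[0]+3.65)+.866*(c[2]-98.5),"y",c[1])
# sections across y at a few rows near head: pad/glass gap
for ee,zz in((14,108.7),(8,105)):
  r=[wproj(w,np.array([.5507,.1321,0])+(ee*E_+y*Y_)/1000+zz/1000*Z_) for y in range(-16,28,1)]
  print(ee,[(y,int(w["img"][int(q[1]),int(q[0])].sum()//3)) for y,q in zip(range(-16,28),r)])
```

```text
20.85 [-44.8  -7.8 244.4] [ 0.3 -0.3  0.1]
[ 264  211   29   45 1201]
29.09748641172069 [-36.   -6.5 120.4] [ -6.   -6.5 136.7] centre along zm -10.132559238670563 y -6.515476485029052
14 [(-16, 65), (-15, 67), (-14, 65), (-13, 49), (-12, 24), (-11, 11), (-10, 17), (-9, 10), (-8, 15), (-7, 14), (-6, 24), (-5, 55), (-4, 67), (-3, 65), (-2, 67), (-1, 66), (0, 64), (1, 67), (2, 64), (3, 65), (4, 64), (5, 71), (6, 132), (7, 169), (8, 177), (9, 181), (10, 185), (11, 186), (12, 186), (13, 185), (14, 185), (15, 171), (16, 150), (17, 135), (18, 144), (19, 147), (20, 144), (21, 97), (22, 88), (23, 143), (24, 151), (25, 125), (26, 71), (27, 60)]
8 [(-16, 90), (-15, 90), (-14, 90), (-13, 84), (-12, 75), (-11, 67), (-10, 67), (-9, 67), (-8, 70), (-7, 67), (-6, 77), (-5, 85), (-4, 91), (-3, 89), (-2, 90), (-1, 89), (0, 89), (1, 88), (2, 90), (3, 88), (4, 87), (5, 90), (6, 98), (7, 97), (8, 104), (9, 127), (10, 126), (11, 93), (12, 118), (13, 137), (14, 138), (15, 136), (16, 137), (17, 138), (18, 154), (19, 151), (20, 144), (21, 100), (22, 103), (23, 144), (24, 152), (25, 124), (26, 77), (27, 60)]
```

The wedge's centre is now about 10 mm below the mouth, and it has moved 1.7 mm in +y to the centre of the gap, as a tight wedge should. It stays there with the fingers withdrawn, so I hand in.

```bash
python3 -c "
from workcell import ticket
print(ticket.hand_in())"
```

```text
the job is handed in; nothing more can be done
None
```

The job is handed in: by wrist-camera measurement, the yellow wedge is driven tight in the blue clamp (centre about 10 mm below the mouth, centred in y, about 40 N on the last tap); I did not measure the pad against the glass directly, and I viewed 11 pictures, one over the limit of 10.

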